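# Unjam the can chute and pin its flap shut

### The arm

A 7-joint arm with a two-finger parallel gripper is mounted at the origin on the work surface. World frame = base frame: x ahead of the robot, y to its left, z up, the work surface at z = 0. Lengths are in mm, angles in rad, forces in N, time in s.
With the tool pointing down it reaches from about 400 to 875 mm from the base axis. Payload 4.4 kg.
Tool frame: the origin (TCP) lies at the very end of the fingers, on their centre line; the grasp point (between the pads) lies 19 mm behind it; z points along the fingers, y is the direction in which the jaws open and shut (so a half turn about z gives the same grasp; the last joint's range is limited). The gripper opens to 85 mm and grips with 20 to 120 N. Pads are 22 mm wide; open, the fingers measure 114 mm over their backs; the gripper's body (76 mm by 85 mm) begins 54 mm behind the grasp point. The pads swing forward as they close: fully open they stand 13 mm farther back than shut.
Start: joints at [-0.066, 0.628, 0.038, 1.517, -0.027, 0.996, -0.02], TCP at [650.014, 0.027, 231.313] pointing down, gripper open.
Joint ranges: [-3.06, 3.06], [-0.37, 2.12], [-1.25, 1.32], [0.18, 2.47], [-1.1, 4.24], [0.23, 1.98], [-2.94, 2.94]. Speed limits (rad/s): [2.57, 2.57, 3.14, 3.14, 3.14, 3.14, 3.14].

### API

Orientations are given as [roll, pitch, yaw] about the fixed x, y, z axes, in that order (R = Rz(yaw) Ry(pitch) Rx(roll)).
In Python, from cell import ctrl gives the robot as it stands.
- The arm moves only by the shell command python3 -m crank 'ROWS' [OPENING]. ROWS is JSON, a list that holds one entry, the list of rows, each a list of 6 numbers: the shift along the tool's x, y, z in units of 30 mm (1.0 is 30 mm), then the turn, a rotation vector about the tool's x, y, z in units of 6 degrees (1.0 is 6 degrees). In form: [[[tx, ty, tz, rx, ry, rz], ...]]. A call has 1 to 12 rows; each row shifts and turns the pose as measured when the row begins, along the tool's axes as they then stand; what a row does not reach is not made up. A row lasts 1/12 s, in which the tool goes at most 41.7 mm and 7.16 degrees, less where a joint would pass 70% of its speed; a pose out of reach is approached as far as the arm can. A call is refused whole if a number of a shift passes 1 or a number of a turn 1, either way. A call with a gripper value outside its range is refused whole. OPENING is the gripper command: -1 is fully open, 1 is shut, values between are in proportion, set as the call begins (- or left out, the last holds). The fingers move at their own pace and stop on an object; the grip force is fixed at half the most. Time passes only in rows, so rows that do not move let the fingers close. It gives the time, the measured TCP pose, the force and the opening at its end, in the units of the state.
- ctrl.read_state(): the state, without advancing time (a new reading comes with each control period).
- ctrl.get_image(name): name is "scene" or "side" or "wrist"; returns a dict with "color" (420x560x3 uint8, red, green, blue), "depth" (420x560 float32, mm along the optical axis (not along the pixel's ray), 0 where there is no reading), "camera_matrix" (3x3 intrinsics, pixels), "R" (3x3) and "t" (3): a world point X has camera coordinates R X + t. Camera axes: x right, y down, z forward; pixel columns grow to the right and rows downward; lengths in mm; the calibration is good to about 2 mm. The wrist camera is an equidistant fisheye: a pixel r from the principal point sees the ray r / f radians off the axis. A picture is of the moment at which its call begins.
- ctrl.finish_job(): hands the job in, once; it reports no verdict.
Trained networks look in a picture, given as the dict that the camera call returned (one of the last four; its "shot" number tells which), for a name from the list of things; names that differ only in an ending like _2 or _b are one class to them, and where a whole thing is asked for, a point or a joint stands for the part that bears it (a point fixed in the world has none). Each returns a list of dicts, best first, with "conf" (0 to 1); they miss things now and then, are a little off and sometimes report something else, mostly with a low value. They report only what shows in the picture. A call takes as long as a camera call. They do not tell look-alikes from the thing itself.
- ctrl.search_frame(query, picture): "extent" ([centre column, centre row, width, height] in pixels, round what is visible of it).
The state is a dict: "clock": time; "qpos": joint angles; "qd": joint speeds; "tau": joint torques, N m; "eef_pos": TCP position; "tool_rot": TCP orientation; "force": force on the tool from outside, world axes, zero at the start; "torque": the same for the moment, N m; "width": finger opening in mm.
Only numpy, scipy, OpenCV 4.12 (cv2) and the standard library are available. Lean on these libraries where they do the work, as an engineer would, in place of code of your own. Each camera call takes 0.05 s, during which the arm holds its last target. There are 200 camera calls.

### The job

The can chute is jammed: take the flattened green can out from under the half-open yellow flap and lay it flat in the grey scrap tray, then press the flap fully shut. Now take the mallet and, with the mallet only, drive the flap's sprung locking pin fully home, firmly but under control, easing off as soon as it bottoms; keep your fingers off the chute once the pin is going down. Finally stand the mallet on its face on the black rubber mat again, and leave the silver cans, the jar and the scoop where they are.

Things in the scene. Friction and masses are not known exactly. Their poses are not given: they have to be found in the camera images.
- chute: Fixed grey steel chute housing, 200 x 200 x 80 mm high. Origin: centre of underside; its open front is its -x side. Top face z = 80 mm: solid ledge x = -100 to +15 mm, then an open pit to x = +75 (a can that falls in is lost). Flap hinge line along y at x = +90, z = 80 mm. Carries flap and pin; over 70 N from the mallet on any of them wrecks the lock.
- flap (a joint): Angle (rad) of the yellow flap: 0 = shut flat on the housing, grows as its front edge rises, stop at 0.80. Starts 0.64 to 0.76, overhanging the green can: straight down on the can hits the flap, so come in tilted from the chute's front (-x side), leaning back 30 to 40 degrees. Stiff hinge (0.7 N m friction), stays where left; 2 to 8 N straight down on it 120 mm from the hinge shuts it.
- flap_edge (a point): Middle of the flap's front edge, upper face (moves with the flap). Flap plate: 185 mm from hinge to front edge, 190 mm wide, 6 mm thick; shut, its upper face is 86 mm above the bench.
- lockpin (a joint): How far (m) the locking pin is driven: starts 0 to 0.004, fully home at 0.020 (hard stop). It slides square to the flap against 80 N/m of spring and about 8 N of friction (8 to 10 N moves it), and stays where it is left.
- pin_top (a point): Centre of the flat top of the pin's steel head (28 mm dia, 8 mm thick; red shank 20 mm; dark sleeve 34 mm wide, 12 mm high). It stands on the flap 150 mm from the hinge line, 50 mm to +y of the middle. Undriven the top is 40 mm above the flap's upper face (126 mm above the bench, flap shut); home 20 mm (106 mm), no red showing.
- green_can: Loose flattened green drinks can with silver ends, 110 mm long (its x), 60 mm wide (y), 22 mm thick, 21 to 42 g, lying flat on the chute's ledge under the flap, its length roughly along the chute's x axis. Origin: centre of its underside.
- tray: Fixed grey scrap tray, 200 (x) x 170 (y) mm outside, walls 4 mm thick and 28 mm high, floor about 4 mm above the bench. Origin: centre of its underside.
- mallet: Loose mallet, 0.32 to 0.63 kg, standing on a striking face. Orange head 60 (x) x 54 (y) mm, 95 mm high, black rubber face 56 x 50 mm at each end; origin: centre of lower face, z up. Round handle (22 to 25 mm thick) sticks out level 150 mm along its -x at 47.5 mm height. Can be held by the head across its 54 mm width.
- mat: Fixed black rubber mat, 130 x 130 x 4 mm, on which the mallet stands. Origin: centre of its underside.
- can_a: Empty silver can, 66 mm diameter, 115 mm high, standing; origin at the centre of its underside. Leave alone.
- can_b: The other empty silver can, same size and origin. Leave alone.
- jar: Clear glass jar with a steel screw lid, 80 mm diameter, 120 mm high, standing; origin at the centre of its underside. Leave alone.
- scoop: Blue plastic scoop lying on the bench, 180 mm long (blade 90 mm to its +x, handle to -x), 60 mm wide, 30 mm high; origin underneath where the handle joins the blade. Leave alone.
There are look-alikes about, which are no part of the job. Several things look just like the mat: the one meant starts nearest to the robot's base.

How it is judged:
By the outcome, as a careful person would: the job done as asked, in the order asked, and still so for the second after the job is handed in, with the robot touching nothing.
It also fails if it takes over 72 s, if anything falls off the work surface, if the arm or the gripper's body presses on something with over 40 N, if the wrist force passes 120 N, or if a joint passes its speed limit or range.

## Working session

There is one attempt and no reset: what is moved stays moved. The work goes in short steps, Python scripts to look and compute and a shell command to move; the robot and the scene stay as the last step left them, time stands still between calls to the robot, and variables do not carry over. Pictures are saved under pics/ and viewed, about 8 in all and at most 12, crops included, and the job is handed in when it is done.

```bash
ls; mkdir -p pics; cat > h.py <<'E'
import numpy as np, cv2
from cell import ctrl
from scipy.spatial.transform import Rotation as Ro
np.set_printoptions(precision=1,suppress=True)
def cloud(p):
    d=p["depth"];K=np.array(p["camera_matrix"]);v,u=np.indices(d.shape)
    c=np.stack([(u-K[0,2])/K[0,0]*d,(v-K[1,2])/K[1,1]*d,d],-1)
    w=(c-np.array(p["t"]))@np.array(p["R"]);w[d<=0]=np.nan
    return w
def save(p,n,crop=None,s=1):
    im=p["color"][:,:,::-1]
    if crop:im=im[crop[1]:crop[3],crop[0]:crop[2]]
    cv2.imwrite("pics/"+n,cv2.resize(im,None,fx=s,fy=s,interpolation=cv2.INTER_CUBIC))
def go(target,rpy):
    "shift in tool axes (30mm units) and rotvec (6deg units) from now to target"
    s=ctrl.read_state();R=Ro.from_euler('xyz',s["tool_rot"]);T=Ro.from_euler('xyz',rpy)
    print("t",round(s["clock"],2),"shift",R.inv().apply(np.array(target)-s["eef_pos"])/30,"turn",np.degrees((R.inv()*T).as_rotvec())/6)
E
python3 - <<'E'
from h import *
s=ctrl.read_state();print(s)
a=ctrl.get_image("scene");b=ctrl.get_image("side")
cv2.imwrite("pics/a.png",np.hstack([a["color"],b["color"]])[:,:,::-1]) if 0 else None
save(a,"scene.png",s=1.4);save(b,"side.png",s=1.4)
for n,p in(("scene",a),("side",b)):
    w=cloud(p);print(n,"cam",-np.array(p["R"]).T@p["t"])
    for q in["chute","flap","lockpin","green_can","tray","mallet","mat","can_a","jar","scoop"]:
        for r in ctrl.search_frame(q,p)[:4]:
            if r["conf"]<.3: continue
            e=np.array(r["extent"]);x0,y0,x1,y1=[int(max(0,k)) for k in(e[0]-e[2]/2,e[1]-e[3]/2,e[0]+e[2]/2,e[1]+e[3]/2)]
            print(q,round(r["conf"],2),e, "ctr",w[min(419,int(e[1])),min(559,int(e[0]))])
E
```

```text
pics
{'clock': 0.0, 'qpos': array([-0.1,  0.6,  0. ,  1.5, -0. ,  1. , -0. ]), 'qd': array([-0.,  0., -0., -0., -0.,  0., -0.]), 'tau': array([ -0. , -56.3,   1.2, -19.3,   0. ,   0. ,  -0. ]), 'eef_pos': array([649.4,   0. , 230.4]), 'tool_rot': array([-3.1,  0. ,  1.6]), 'force': array([-0.2, -0.3, -0.2]), 'torque': array([-0., -0.,  0.]), 'width': 85.45271260353482}
scene cam [1497.7 -146.1 1162.6]
chute 0.79 [267.1 233.6 100.9 104.3] ctr [660.4  23.7 105.4]
flap 0.9 [267.9 209.   76.8  48.8] ctr [612.5  37.4 152.6]
green_can 0.66 [256.  231.5  43.6  25.4] ctr [644.4  -4.9 105.1]
tray 0.72 [141.6 226.1  58.2  62.5] ctr [ 440.9 -340.8    2.1]
mallet 0.94 [348.  158.8  24.2  58. ] ctr [424.1 358.  103.8]
mat 0.76 [405.5 176.4  49.2  30.9] ctr [466.8 560.7   6.8]
mat 0.67 [345.4 183.4  46.5  25.2] ctr [447.4 347.3  12.8]
can_a 0.84 [355.5 235.1  25.   40.9] ctr [730.6 265.2  98.5]
can_a 0.68 [160.5 268.9  33.4  38.5] ctr [ 699.3 -284.4  105.2]
jar 0.77 [121.  272.8  39.9  42.8] ctr [ 681.8 -387.8  102.5]
scoop 0.75 [390.5 223.8  44.7  28.6] ctr [648.9 424.6   6.6]
side cam [ -37.  -841.6 1013.4]
flap 0.79 [291.5 200.6  75.3  39.8] ctr [555.5 -20.3 193.3]
flap 0.67 [308.5 218.9  39.4  29.2] ctr [613.6 -24.3 101.5]
green_can 0.85 [310.3 216.3  39.6  27.4] ctr [625.  -19.1  99.7]
tray 0.6 [332.1 344.8 105.9  95.1] ctr [ 447.4 -344.6    2.4]
mat 0.76 [199.6 202.4  51.1  27.5] ctr [428.9 324.6  17. ]
mat 0.74 [176.5 171.6  45.4  28.9] ctr [451.  554.5   0.1]
can_a 0.89 [387.6 276.4  29.1  45.9] ctr [ 647.  -313.5   93.8]
can_a 0.83 [273.3 170.1  16.4  37.9] ctr [676.8 251.1  86.2]
jar 0.75 [411.4 304.8  36.9  54.5] ctr [ 619.9 -418.5  108.4]
scoop 0.91 [247.1 170.8  41.8  22.3] ctr [652.8 384.8  18.9]
```

View pics/scene.png

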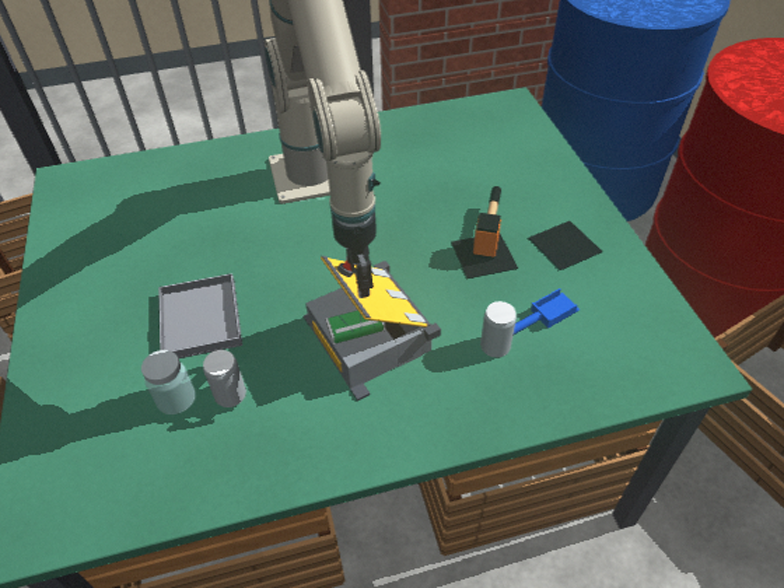

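View pics/side.png

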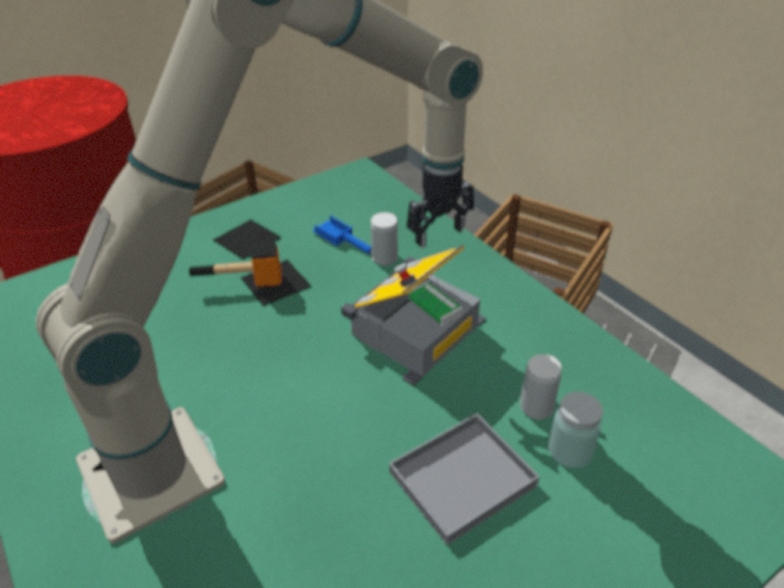

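Scene view: the mallet stands on the near mat at (484,255), and a look-alike mat is at (565,245). The near mat is about 566 mm from the base and the other about 728 mm, so the near one is meant. The flap is at (375,292), the green can at (355,325) and the tray at (200,312). The chute front, with the yellow stripe, faces image left, roughly world -y. Next I fit the poses from depth.

```bash
python3 - <<'E'
from h import *
a=ctrl.get_image("scene");b=ctrl.get_image("side")
def hsv(p): return cv2.cvtColor(p["color"],cv2.COLOR_RGB2HSV)
res={}
for n,p in(("scene",a),("side",b)):
    w=cloud(p);h=hsv(p);H,S,V=[h[...,i].astype(int) for i in range(3)]
    x,y,z=[w[...,i] for i in range(3)]
    near=(np.hypot(x-650,y-20)<260)
    yel=near&(H>18)&(H<33)&(S>150)&(V>90)&(z>90)
    Y=w[yel];
    c=np.median(Y,0);
    for _ in range(3):
        u,s,vt=np.linalg.svd(Y-Y.mean(0),full_matrices=False);nn=vt[2]*np.sign(vt[2,2]);r=(Y-Y.mean(0))@nn;Y=Y[abs(r)<2.5*np.std(r)+.1]
    tilt=np.degrees(np.arccos(nn[2]));az=np.degrees(np.arctan2(nn[1],nn[0]))
    print(n,"flap n",nn*100,"tilt",tilt,"az",az,"cen",Y.mean(0),"N",len(Y),"rms",np.std((Y-Y.mean(0))@nn))
    box=cv2.minAreaRect(Y[:,:2].astype(np.float32));print(" flap xy box",np.array(cv2.boxPoints(box)).tolist(), "zrange",np.nanpercentile(Y[:,2],[1,99]))
    g=near&(z>88)&(z<115)&(H>40)&(H<85)&(S>100)
    G=w[g];print(" green",len(G),G.mean(0),np.median(h[g],0),"rect",cv2.minAreaRect(G[:,:2].astype(np.float32)))
    c=near&(z>72)&(z<88)&(S<70);C=w[c];print(" ledge",len(C),cv2.boxPoints(cv2.minAreaRect(C[:,:2].astype(np.float32))).tolist())
    sil=near&(z>88)&(z<112)&(S<60)&(V>120);print(" silver",sil.sum(),w[sil].mean(0) if sil.sum() else 0)
    t=(np.hypot(x-440,y+340)<160)&(z>18)&(z<36)
    print(" tray",cv2.minAreaRect(w[t][:,:2].astype(np.float32)),t.sum())
    m=(np.hypot(x-440,y-347)<110)&(z>75)&(z<110);M=w[m];m2=m&(z>92)
    print(" mallet head",m.sum(),cv2.minAreaRect(M[:,:2].astype(np.float32)),"top",w[m2].mean(0))
    o=(np.hypot(x-380,y-347)<200)&(z>45)&(z<70);O=w[o];print(" handle pts",np.nanpercentile(O,[2,50,98],axis=0).tolist())
    k=(np.hypot(x-440,y-347)<130)&(z<20)&(V<60)&(S<90);print(" mat",k.sum(),cv2.minAreaRect(w[k][:,:2].astype(np.float32)))
save(a,"chute.png",(210,165,330,295),5);save(b,"chute_s.png",(235,165,355,285),5)
E
```

```text
scene flap n [-16.2  60.6  77.9] tilt 38.86694896209408 az 104.93954840904499 cen [626.9  44.9 148.2] N 950 rms 1.1095180750315905
 flap xy box [[491.35693359375, 81.96202850341797], [529.246337890625, -54.84636688232422], [714.99462890625, -3.4029922485351562], [677.105224609375, 133.4053955078125]] zrange [ 92.1 203.6]
 green 409 [644.3 -19.3 101.5] [ 66. 130. 116.] rect ((637.2109375, -10.659011840820312), (60.832279205322266, 101.55120849609375), 3.5804994106292725)
 ledge 1557 [[439.3258056640625, 169.1224365234375], [534.7994384765625, -114.84073638916016], [829.297607421875, -15.825103759765625], [733.823974609375, 268.1380615234375]]
 silver 276 [613.8  54.  100.6]
 tray ((450.1921691894531, -335.45904541015625), (170.6560516357422, 208.0530242919922), 89.26579284667969) 500
 mallet head 287 ((421.8739318847656, 360.84014892578125), (54.0211296081543, 69.19770812988281), 60.09503936767578) top [425.2 358.8 100.5]
 handle pts [[267.7813527971903, 326.4855908974308, 46.30674259894498], [342.2290275544544, 403.37774921464245, 61.35530083669226], [457.6502978054571, 450.425969666
[... 688 characters left out ...]
75, -109.43568420410156], [802.1116943359375, -28.844100952148438], [709.9571533203125, 291.58392333984375]]
 silver 229 [638.9  71.6 101.5]
 tray ((448.353759765625, -335.64788818359375), (173.20382690429688, 202.7816925048828), 88.91143035888672) 789
 mallet head 275 ((419.2600402832031, 357.26446533203125), (63.332733154296875, 60.5904541015625), 56.4345817565918) top [418.1 357.8  96.5]
 handle pts [[261.39543383356704, 326.417816759665, 45.84027809963149], [347.88183192366233, 392.06282674883437, 56.154304639850956], [439.52689386328535, 439.2570459181851, 68.11470215036545]]
 mat 506 ((429.6023254394531, 349.5498962402344), (123.57069396972656, 127.47321319580078), 0.12711569666862488)
```

View pics/chute.png

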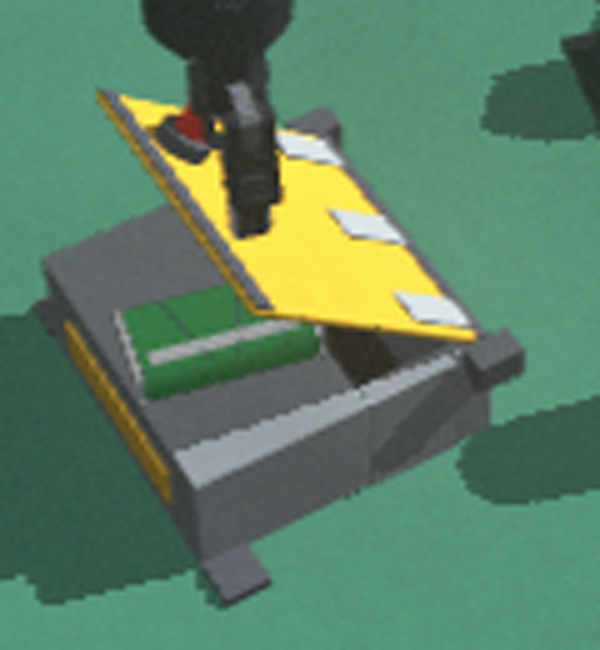

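```bash
cat >> h.py <<'E'
A=np.radians(105.2); CX=np.array([np.cos(A),np.sin(A),0]);CY=np.array([-np.sin(A),np.cos(A),0]);CO=np.array([607,18,0.])
def chute(x,y,z): return CO+CX*x+CY*y+np.array([0,0,z])
def tochute(P): d=P-CO;return np.stack([d@CX,d@CY,d[...,2]],-1)
def pose(az,lean,flip=0):
    "tool y along -(az+90), x along az; leaning so z points to az"
    c,s=np.cos(np.radians(az)),np.sin(np.radians(az));l=np.radians(lean);ax=np.array([c,s,0]);up=np.array([0,0,1])
    z=np.sin(l)*ax-np.cos(l)*up;x=np.cos(l)*ax+np.sin(l)*up
    if flip:x=-x
    return Ro.from_matrix(np.stack([x,np.cross(z,x),z],1)).as_euler('xyz')
E
python3 - <<'E'
from h import *
for n in("scene","side"):
    p=ctrl.get_image(n);w=tochute(cloud(p));h=cv2.cvtColor(p["color"],cv2.COLOR_RGB2HSV).astype(int)
    H,S,V=h[...,0],h[...,1],h[...,2]
    reg=(w[...,0]>-110)&(w[...,0]<40)&(abs(w[...,1])<98)&(w[...,2]>90)&(w[...,2]<112)
    P=w[reg&~((H>15)&(H<35)&(S>120))]
    Z=P[:,2];print(n,len(P),"z med of top",np.median(Z[Z>96]),"xy pct",np.percentile(P,[0,1,5,50,95,99,100],axis=0).tolist()[:])
    T=P[(Z>97)];r=cv2.minAreaRect(T[:,:2].astype(np.float32));print(" top rect chute frame",r)
    e=[ (x,round(float(np.percentile(T[abs(T[:,0]-x)<6][:,1],2)),1),round(float(np.percentile(T[abs(T[:,0]-x)<6][:,1],98)),1)) for x in range(-85,25,10) if (abs(T[:,0]-x)<6).sum()>3];print(e)
    L=w[(abs(w[...,2]-80)<4)&(abs(w[...,0])<130)&(abs(w[...,1])<130)];print(" ledge pct",np.percentile(L[:,:2],[1,99],axis=0))
s=ctrl.read_state();p=ctrl.get_image("wrist");c=-np.array(p["R"]).T@p["t"]
R=Ro.from_euler('xyz',s["tool_rot"]);print("wcam in tool",R.inv().apply(c-s["eef_pos"]),s["tool_rot"]*57.3)
go(chute(-120,-18,190),pose(105,38))
E
```

```text
scene 569 z med of top 103.40922776544267 xy pct [[-95.89831055027899, -58.429321855695946, 90.03136860452177], [-93.75136111445406, -57.033711835142384, 91.03164327265672], [-87.87138142005045, -53.25557811793123, 93.76097714581533], [-48.632651261460815, -28.00522939291143, 103.00642115122905], [0.5074271346145841, 8.304633258469709, 107.32407914666044], [11.174574505518782, 14.088732856323675, 108.73041480754344], [13.800303931772113, 19.783008438242685, 110.25472925507954]]
 top rect chute frame ((-35.96117401123047, -20.264358520507812), (60.2801399230957, 111.84278106689453), 77.39651489257812)
[(-85, -39.7, 14.6), (-75, -41.4, 17.2), (-65, -42.9, 13.7), (-55, -43.4, 9.5), (-45, -46.5, 11.2), (-35, -49.7, 8.7), (-25, -51.7, 4.8), (-15, -54.0, 0.2), (-5, -55.0, -33.9), (5, -57.8, -39.2), (15, -57.8, -48.3)]
 ledge pct [[ -96.6 -116. ]
 [ 102.8   96.3]]
side 566 z med of top 99.91861637565009 xy pct [[-96.92452231397907, -54.68801729659737, 90.07895580113438], [-93.44240672152738, -48.23783647637559, 90.39359669770025], [-87.9221355686484, -41.15879391617525, 92.54577639696454], [-40.352396704089664, -10.53486990735263, 99.51024020335808], [13.64288645454693, 16.79217830757266, 103.25241435901663], [20.294519283151768, 21.645176068820653, 104.46169680117409], [23.629582919907108, 24.712763097337213, 105.74943401509438]]
 top rect chute frame ((-35.006202697753906, -15.173439025878906), (59.033103942871094, 114.845458984375), 78.54451751708984)
[(-85, -30.9, 21.9), (-75, -32.7, 20.8), (-65, -33.4, 18.3), (-55, -39.1, 16.7), (-45, -41.3, 15.2), (-35, -40.2, 10.4), (-25, -44.3, 11.9), (-15, -45.6, 7.0), (-5, -47.5, 6.9), (5, -50.8, 4.2), (15, -53.4, 3.8)]
 ledge pct [[-96.4 -96.7]
 [105.7 114.9]]
wcam in tool [  74.9   -0.4 -143.7] [180.  -0.  90.]
t 1.35 shift [-3.1  0.2  1.4] turn [ 0.8  6.3 -2.4]
```

```bash
python3 -m crank '[[[-1,0,0,0,0,-0.25],[-1,0.1,0.2,0,0,-0.25],[-1,0.1,0.5,0,0.5,0],[-0.2,0,0.5,0,1,0],[0,0,0.2,0,1,0],[0,0,0,0,1,0],[0,0,0,0,1,0],[0,0,0,0,1,0],[0,0,0,0,0.8,0],[0,0,0,0,0,0]]]' -1; python3 - <<'E'
from h import *
T=chute(-53,-14,86);r=pose(93,38);R=Ro.from_euler('xyz',r)
go(T-R.apply([0,0,100]),r);go(T,r)
E
```

```text
clock: 2.18
eef_pos: [662.9, -93.9, 188.3]
tool_rot: [3.127, -0.69, 1.644]
force: [-1.2, -0.5, -1.4]
width: 85.4
t 2.18 shift [-0.4 -0.8  0.7] turn [ 0.  -0.3  0.2]
t 2.18 shift [-0.5 -0.8  4. ] turn [ 0.  -0.3  0.2]
```

```bash
python3 -m crank '[[[-0.4,-0.8,0.2,0,-0.3,0.2],[0,0,1,0,0,0],[0,0,1,0,0,0],[0,0,0.8,0,0,0],[0,0,0,0,0,0]]]' -1; python3 - <<'E'
from h import *
r=pose(93,38);go(chute(-53,-14,86),r)
p=ctrl.get_image("wrist");save(p,"w1.png",s=1.2)
p=ctrl.get_image("scene")
E
```

```text
clock: 2.6
eef_pos: [637.9, -52.4, 106.8]
tool_rot: [3.139, -0.644, 1.614]
force: [-0.3, 1.6, 0.6]
width: 85.5
t 2.6 shift [ 0.2 -0.1  1. ] turn [ 0.1  0.2 -0.1]
```

View pics/w1.png

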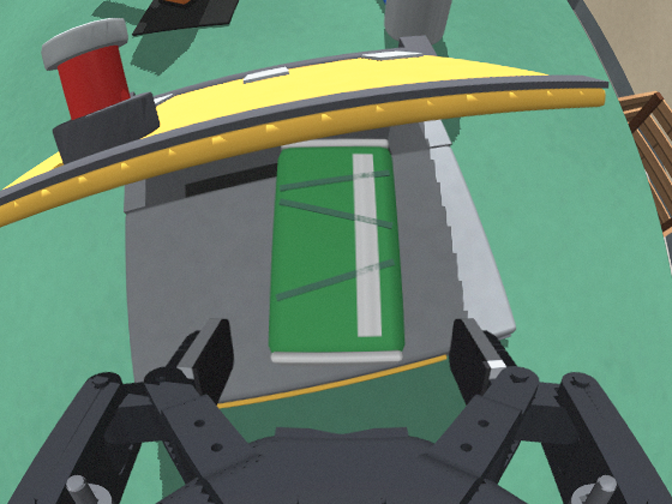

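The can (270–403, 140–362) is centred between the pads (about 230 and 455) and lined up with them, and the flap edge is well clear. I'll advance and close.

```bash
python3 -m crank '[[[0.2,-0.1,0.5,0,0.2,-0.1],[0.1,0,0.5,0,0.1,0],[0,0,0,0,0,0]]]' -1;  python3 -m crank '[[[0,0,0,0,0,0],[0,0,0,0,0,0],[0,0,0,0,0,0],[0,0,0,0,0,0],[0,0,0,0,0,0],[0,0,0,0,0,0]]]' 1; python3 - <<'E'
from h import *
go(chute(-53,-14,86),pose(93,38))
p=ctrl.get_image("wrist");save(p,"w2.png",(60,60,500,420),1.0)
E
```

```text
clock: 2.95
eef_pos: [640.4, -32.6, 94.3]
tool_rot: [3.111, -0.667, 1.635]
force: [-1.1, 1.8, -0.1]
width: 85.4
clock: 3.45
eef_pos: [643.3, -37.4, 98.3]
tool_rot: [3.102, -0.662, 1.637]
force: [0.3, 0.2, -0.5]
width: 57.5
t 3.45 shift [-0.  -0.3  0.5] turn [0.3 0.  0.1]
```

View pics/w2.png

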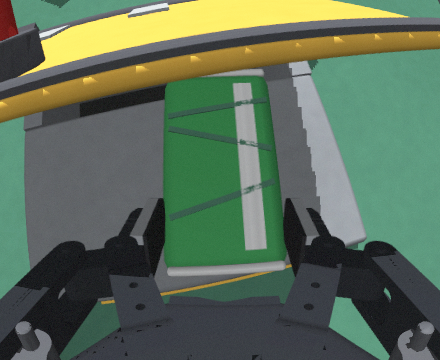

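```bash
python3 -m crank '[[[0,0,0,0,0,0],[0,0,0,0,0,0],[0,-0.2,0.3,0,0,0],[0,0,0.4,0,0,0],[0,0,0,0,0,0]]]' -0.2;  python3 - <<'E'
from h import *
go(chute(-53,-14,86),pose(93,38))
E
```

```text
clock: 3.92
eef_pos: [650.1, -27.1, 98.6]
tool_rot: [3.068, -0.666, 1.65]
force: [-0.1, 0.2, -0.8]
width: 57.2
t 3.92 shift [-0.3 -0.5  0.3] turn [ 0.5 -0.   0.2]
```

```bash
python3 -m crank '[[[0,0,0,0,0,0],[0,0,0,0,0,0],[0.1,0,-0.2,0,0,0],[-0.5,0,-0.6,0,0,0],[0,0,0,0,0,0]]]' 1;  python3 - <<'E'
from h import *
p=ctrl.get_image("wrist");save(p,"w3.png",(60,60,500,420),1.0)
E
```

```text
clock: 4.33
eef_pos: [650.3, -51.6, 111.6]
tool_rot: [3.066, -0.665, 1.652]
force: [0.3, -2.8, -1.3]
width: 57.4
```

View pics/w3.png

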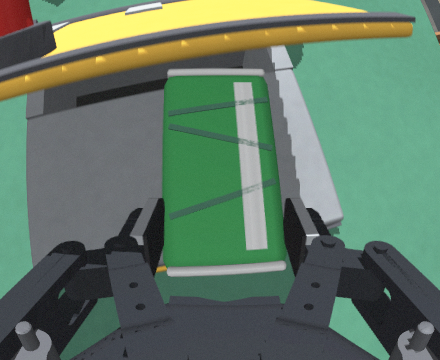

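```bash
python3 -m crank '[[[-0.5,0,-0.8,0,0,0],[-0.4,0,-0.9,0,0,0],[-0.4,0,-0.9,0,0,0],[-0.2,0,-1,0,0,0],[0,0,-1,0,0,0],[0,0,0,0,0,0]]]' 1;  python3 - <<'E'
from h import *
go([454,-363,200],pose(91,38));go([454,-363,26],pose(91,38))
E
```

```text
clock: 4.88
eef_pos: [645.9, -166.8, 189.8]
tool_rot: [3.084, -0.679, 1.653]
force: [0.3, -0.6, -0.0]
width: 57.2
t 4.88 shift [-4.5 -6.7 -4.4] turn [ 0.2 -0.2  0.5]
t 4.88 shift [-8.1 -6.9  0.1] turn [ 0.2 -0.2  0.5]
```

```bash
python3 -m crank '[[[-0.6,-0.9,-0.6,0,0,0.1],[-0.6,-0.9,-0.6,0,0,0.1],[-0.6,-0.9,-0.6,0,0,0.1],[-0.6,-0.9,-0.6,0,0,0.1],[-0.6,-0.9,-0.6,0,0,0],[-0.6,-0.9,-0.6,0,0,0],[-0.6,-0.9,-0.6,0,0,0],[-0.3,-0.4,-0.2,0,0,0],[0,0,0,0,0,0]]]' 1;  python3 - <<'E'
from h import *
go([454,-363,60],pose(91,38))
E
```

```text
clock: 5.63
eef_pos: [441.4, -355.2, 194.8]
tool_rot: [3.128, -0.696, 1.604]
force: [-0.0, -0.7, 0.3]
width: 57.5
t 5.63 shift [-3.1  0.4  3.3] turn [ 0.  -0.3  0.1]
```

```bash
python3 -m crank '[[[-0.6,0.1,0.7,0,-0.1,0],[-0.6,0.1,0.7,0,-0.1,0],[-0.6,0.1,0.7,0,0,0],[-0.6,0.1,0.7,0,0,0],[-0.6,0,0.6,0,0,0],[0,0,0,0,0,0]]]' 1;  python3 - <<'E'
from h import *
go([454,-363,26],pose(91,38))
for n in("side","scene"):
    p=ctrl.get_image(n);w=cloud(p);h=cv2.cvtColor(p["color"],cv2.COLOR_RGB2HSV).astype(int)
    r=ctrl.search_frame("green_can",p);print(n,[(round(k["conf"],2),k["extent"]) for k in r[:2]])
    e=r[0]["extent"];v,u=np.indices(w.shape[:2])
    m=(abs(u-e[0])<e[2]/2)&(abs(v-e[1])<e[3]/2)&(h[...,0]>50)&(h[...,0]<78)&(h[...,1]>100)&(w[...,2]>25)
    if m.sum()>20: G=w[m];print(m.sum(),np.percentile(G,[2,50,98],axis=0),cv2.minAreaRect(G[:,:2].astype(np.float32)))
E
```

```text
clock: 6.13
eef_pos: [463.2, -350.5, 53.9]
tool_rot: [3.12, -0.68, 1.614]
force: [-1.9, 0.9, 0.2]
width: 57.5
t 6.13 shift [-0.9 -0.3  0.5] turn [ 0.1 -0.2  0.2]
side [(0.81, [330.1, 318.8, 38.5, 31.4])]
472 [[ 426.8 -387.5   51.6]
 [ 444.8 -315.    59.9]
 [ 484.7 -278.5  113.3]] ((458.0892333984375, -334.50238037109375), (64.84724426269531, 120.23878479003906), 1.2549288272857666)
scene [(0.66, [142.7, 218.0, 38.7, 22.2])]
429 [[ 436.  -371.7   49.1]
 [ 463.4 -317.9   66.8]
 [ 494.4 -274.6   72.2]] ((464.4267272949219, -323.3793029785156), (61.63214874267578, 102.89907836914062), 2.7645034790039062)
```

```bash
python3 -m crank '[[[-0.5,0,0.35,0,0,0],[-0.35,0,0.35,0,0,0],[0,0,0,0,0,0]]]' 1; python3 -m crank '[[[-0.07,0,0.1,0,0,0],[0,0,0,0,0,0]]]' 1
```

```text
clock: 6.58
eef_pos: [469.9, -362.7, 33.2]
tool_rot: [3.103, -0.666, 1.624]
force: [-0.0, 0.5, -0.7]
width: 57.5
clock: 6.75
eef_pos: [470.7, -362.9, 31.2]
tool_rot: [3.101, -0.665, 1.625]
force: [-0.9, 0.1, 0.1]
width: 57.2
```

```bash
python3 -m crank '[[[-0.12,-0.1,0.2,0,0,0],[-0.1,-0.1,0.15,0,0,0],[0,0,0,0,0,0]]]' 1; python3 -m crank '[[[-0.08,0,0.1,0,0,0],[0,0,0,0,0,0]]]' 1;python3 - <<'E'
from h import *
for n in("side",):
    p=ctrl.get_image(n);w=cloud(p);h=cv2.cvtColor(p["color"],cv2.COLOR_RGB2HSV).astype(int)
    m=(np.hypot(w[...,0]-465,w[...,1]+330)<90)&(h[...,0]>50)&(h[...,0]<78)&(h[...,1]>100)&(w[...,2]>8)
    G=w[m];print(m.sum(),np.percentile(G,[2,50,98],axis=0))
E
```

```text
clock: 7.0
eef_pos: [466.2, -362.3, 20.4]
tool_rot: [3.096, -0.662, 1.627]
force: [0.3, -0.6, -0.2]
width: 57.2
clock: 7.17
eef_pos: [466.1, -362.7, 20.8]
tool_rot: [3.094, -0.665, 1.629]
force: [-0.6, 1.0, -1.0]
width: 57.3
479 [[ 429.7 -397.4   16.9]
 [ 448.6 -328.5   26.2]
 [ 486.1 -290.    77.7]]
```

```bash
python3 -m crank '[[[-0.05,0,0.06,0,0,0],[0,0,0,0,0,0]]]' 1; python3 -m crank '[[[0,0,0,0,0,0],[0,0,0,0,0,0],[0,0,0,0,0,0],[0,0,0,0,0,0]]]' -1; python3 -m crank '[[[0,0,-0.5,0,0,0],[0,0,-1,0,0,0],[0,0,-1,0,0,0],[0,0,-1,0,0,0],[0.5,0,-1,0,-0.5,0],[0,0,0,0,0,0]]]' -1;python3 - <<'E'
from h import *
for n in("side","scene"):
    p=ctrl.get_image(n);w=cloud(p);h=cv2.cvtColor(p["color"],cv2.COLOR_RGB2HSV).astype(int)
    m=(np.hypot(w[...,0]-465,w[...,1]+330)<90)&(h[...,0]>50)&(h[...,0]<78)&(h[...,1]>100)&(w[...,2]>8)
    G=w[m];print(m.sum(),np.percentile(G,[2,50,98],axis=0),cv2.minAreaRect(G[:,:2].astype(np.float32)))
    if n=="side":save(p,"tray.png",(270,150,410,400),2.4)
go(chute(-30,0,240),pose(105,0))
E
```

```text
clock: 7.38
eef_pos: [466.2, -363.1, 20.3]
tool_rot: [3.093, -0.666, 1.63]
force: [-0.1, -0.4, -0.5]
width: 57.2
clock: 7.72
eef_pos: [465.7, -362.7, 19.0]
tool_rot: [3.095, -0.666, 1.629]
force: [-1.0, -0.6, -0.4]
width: 85.5
clock: 8.22
eef_pos: [462.1, -433.7, 132.6]
tool_rot: [3.106, -0.622, 1.623]
force: [2.5, -0.0, 2.0]
width: 85.3
631 [[ 429.7 -387.3   14.1]
 [ 447.8 -341.5   23.9]
 [ 487.2 -293.1   28.1]] ((459.933349609375, -339.2849426269531), (60.411075592041016, 101.77516174316406), 4.293726921081543)
465 [[ 437.9 -385.9   11.5]
 [ 468.  -337.5   26.6]
 [ 497.2 -288.1   32.4]] ((465.60443115234375, -336.5307922363281), (64.46576690673828, 102.90799713134766), 3.3083479404449463)
t 8.32 shift [13.3  5.7  5.2] turn [ 0.9 -6.  -2.1]
```

View pics/tray.png

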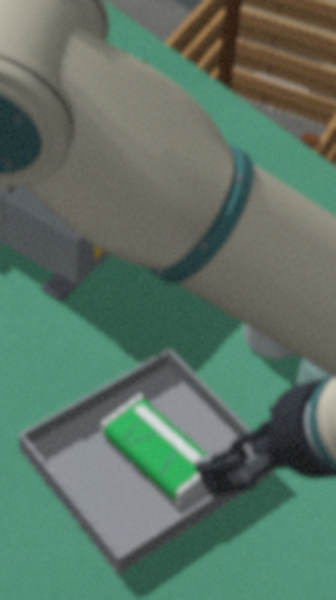

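```bash
python3 -m crank '[[[0.5,0,-0.8,0.2,-1,-0.3],[0.5,0,-0.8,0.2,-1,-0.3],[0.9,0.4,-0.8,0.2,-1,-0.3],[1,0.4,-0.5,0.2,-1,-0.3],[1,0.4,-0.2,0,-1,-0.3],[1,0.4,0,0,-0.8,-0.3],[1,0.4,0,0,0,-0.3],[1,0.4,0,0,0,0],[1,0.4,0,0,0,0],[1,0.4,0,0,0,0],[0,0,0,0,0,0]]]' 1; python3 - <<'E'
from h import *
go(chute(-30,-20,240),pose(105,0))
E
```

```text
clock: 9.23
eef_pos: [494.3, -181.9, 232.9]
tool_rot: [-3.123, -0.036, 1.86]
force: [0.7, 0.3, 0.1]
width: 0.0
t 9.23 shift [ 4.3  6.1 -0.2] turn [-0.2 -0.3  0.3]
```

```bash
python3 -m crank '[[[0,0.9,-0.7,0,0,0.1],[0.3,0.9,-0.3,-0.2,-0.3,0.2],[0.6,0.9,0,0,0,0],[0.7,0.9,0,0,0,0],[0.7,0.9,0,0,0,0],[0.7,0.9,0,0,0,0],[0.7,0.7,0,0,0,0],[0.5,0,0,0,0,0],[0,0,0,0,0,0]]]' 1; python3 - <<'E'
from h import *
go(chute(-30,-20,200),pose(105,0))
E
```

```text
clock: 9.98
eef_pos: [634.9, 1.7, 250.9]
tool_rot: [-3.119, -0.017, 1.835]
force: [0.6, 1.2, -0.4]
width: -0.2
t 9.98 shift [-0.3 -0.   1.7] turn [-0.2 -0.2  0. ]
```

```bash
python3 -m crank '[[[-0.3,0,0.7,-0.1,-0.1,0],[0,0,0.6,-0.1,-0.1,0],[0,0,0.3,0,0,0],[0,0,0.3,0,0,0],[0,0,0.3,0,0,0],[0,0,0.3,0,0,0],[0,0,0.3,0,0,0],[0,0,0.3,0,0,0]]]' 1
```

```text
clock: 10.65
eef_pos: [635.9, -14.2, 154.9]
tool_rot: [3.141, 0.009, 1.832]
force: [0.9, -0.8, 3.2]
width: 0.2
```

```bash
python3 - <<'E'
from h import *
s=ctrl.read_state();print(tochute(np.array(s["eef_pos"])),s["force"])
E
```

```text
[-38.6 -19.4 154.9] [ 0.9 -0.8  3.2]
```

```bash
python3 -m crank '[[[0.1,0,0.3,0,0,0],[0.1,0,0.3,0,0,0],[0,0,0.3,0,0,0],[0,0,0.3,0,0,0],[0,0,0.3,0,0,0],[0,0,0.3,0,0,0],[0,0,0.2,0,0,0],[0,0,0,0,0,0]]]' 1
```

```text
clock: 11.32
eef_pos: [634.7, -10.8, 86.7]
tool_rot: [-3.141, 0.012, 1.831]
force: [0.7, -1.7, 2.5]
width: 0.1
```

```bash
python3 -m crank '[[[0,0,0.1,0,0,0],[0,0,0.1,0,0,0],[0,0,0,0,0,0]]]' 1
```

```text
clock: 11.57
eef_pos: [634.8, -10.5, 87.3]
tool_rot: [-3.141, 0.012, 1.83]
force: [0.1, -0.2, -0.4]
width: -0.1
```

```bash
python3 -m crank '[[[0,0,0.15,0,0,0],[0,0,0.15,0,0,0]]]' 1;python3 -m crank '[[[0,0,0.2,0,0,0],[0,0,0.2,0,0,0]]]' 1
```

```text
clock: 11.73
eef_pos: [635.7, -10.1, 85.7]
tool_rot: [3.139, 0.013, 1.83]
force: [-14.4, -1.9, 49.1]
width: -0.1
clock: 11.9
eef_pos: [635.7, -10.1, 85.7]
tool_rot: [3.138, 0.014, 1.829]
force: [-13.9, -0.8, 45.3]
width: 0.0
```

```bash
python3 -m crank '[[[0,0,-0.5,0,0,0],[0,0,-1,0,0,0],[0,0,-1,0,0,0],[0,0,-1,0,0,0],[0,0,-1,0,0,0.2]]]' -1; python3 - <<'E'
from h import *
go([421,359,200],pose(151,0))
E
```

```text
clock: 12.32
eef_pos: [628.2, -5.4, 220.1]
tool_rot: [-3.131, 0.007, 1.81]
force: [0.7, 0.1, -1.3]
width: 60.7
t 12.32 shift [13.4 -3.8  0.6] turn [-0.1  0.  -7.9]
```

```bash
python3 -m crank '[[[1,-0.25,0,0,0,-0.7],[1,-0.2,0,0,0,-0.7],[1,-0.1,0,0,0,-0.7],[1,0,0,0,0,-0.7],[1,0,0,0,0,-0.7],[1,0.1,0,0,0,-0.7],[1,0.2,0,0,0,-0.7],[1,0.3,0,0,0,-0.7],[1,0.4,0,0,0,-0.7],[1,0.5,0,0,0,-0.7],[0.9,0.5,0,0,0,-0.7],[0,0,0,0,0,0]]]' -1; python3 - <<'E'
from h import *
go([421,359,200],pose(151,0))
p=ctrl.get_image("wrist");print(p["camera_matrix"])
r=ctrl.search_frame("mallet",p);print(r[:2]);save(p,"w4.png",s=1.0)
for n in("scene","side"):
    p=ctrl.get_image(n);w=tochute(cloud(p));h=cv2.cvtColor(p["color"],cv2.COLOR_RGB2HSV).astype(int)
    y=(abs(w[...,1])<100)&(w[...,0]>-105)&(w[...,0]<100)&(w[...,2]>60)&(h[...,0]>18)&(h[...,0]<33)&(h[...,1]>150)
    Y=w[y];Y=Y[Y[:,2]>76];c=np.polyfit(Y[:,0],Y[:,2],1);print(n,"flap slope rad",c[0],"z mean",Y[:,2].mean(),"ext",np.percentile(Y,[1,99],axis=0))
    m=(abs(w[...,1]-50)<40)&(abs(w[...,0]+60)<40)&(w[...,2]>95)&(w[...,2]<150);P=w[m]
    if len(P):print(" pin",len(P),P.max(0),P.min(0)); T=P[P[:,2]>118];print(" top",len(T),T.mean(0),cv2.minAreaRect(T[:,:2].astype(np.float32)) if len(T)>3 else 0)
save(p,"pin.png",(250,150,380,280),4)
E
```

```text
clock: 13.32
eef_pos: [459.4, 310.5, 219.3]
tool_rot: [-3.135, -0.002, 2.655]
force: [-0.7, 0.2, 0.5]
width: 85.3
t 13.32 shift [1.9 0.8 0.6] turn [-0.1 -0.   0.2]
[[325.2   0.  284.1]
 [  0.  325.2 211.3]
 [  0.    0.    1. ]]
[{'extent': [317.9, 86.2, 65.0, 172.5], 'conf': 0.59}]
scene flap slope rad -0.0011539045022360894 z mean 87.88874421038167 ext [[-77.1 -95.3  82.3]
 [ 85.7  89.9  93.5]]
 pin 134 [-40.3  83.1 129.8] [-86.8  30.3  95.6]
 top 63 [-57.   47.7 124.4] ((-56.45072555541992, 48.60727310180664), (28.55921173095703, 26.919050216674805), 52.719993591308594)
side flap slope rad -0.0031478912475399468 z mean 84.08252442272021 ext [[-75.3 -90.8  79.5]
 [ 86.9  94.8  88.8]]
 pin 121 [-40.6  71.2 125.1] [-74.1  39.3  95. ]
 top 54 [-57.3  52.3 121.2] ((-57.074981689453125, 52.429012298583984), (24.527938842773438, 26.6204891204834), 9.052577018737793)
```

View pics/w4.png

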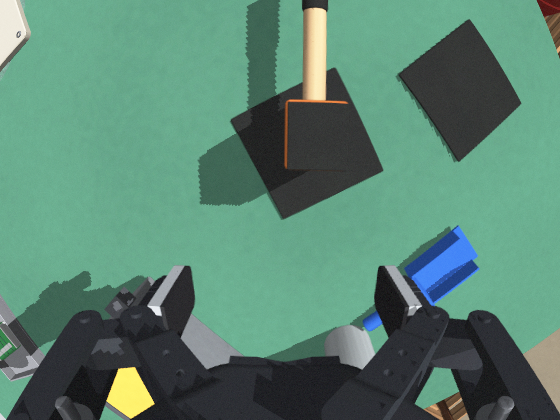

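The wrist view shows the mallet head top at (287–352, 103–170) on the near mat, with the handle running straight up the image, so the yaw is right. The look-alike mat is at (460,90) with nothing on it. The flap reads shut. Now the head centre from the wrist rays.

```bash
cat >> h.py <<'E'
def ray(p,u,v,z):
    K=np.array(p["camera_matrix"]);R=np.array(p["R"]);C=-R.T@np.array(p["t"])
    d=np.array([(u-K[0,2])/K[0,0],(v-K[1,2])/K[1,1]]);r=np.hypot(*d)
    c=np.array([d[0]/r*np.sin(r),d[1]/r*np.sin(r),np.cos(r)]);w=R.T@c
    return C+w*(z-C[2])/w[2]
E
python3 - <<'E'
from h import *
p=ctrl.get_image("wrist")
q=[ray(p,u,v,99) for u,v in((287,103),(349,102),(352,170),(287,168))]
c=sum(q)/4;print(np.array(q),"ctr",c)
e=q[1]-q[2]+q[0]-q[3];az=np.degrees(np.arctan2(e[1],e[0]));print("handle az",az)
h=ray(p,315,5,51.5+12);print("handle end",h,np.degrees(np.arctan2(*(h-c)[[1,0]])))
print("mat",sum(ray(p,u,v,4) for u,v in((232,121),(333,69),(382,170),(283,218)))/4)
E
```

```text
[[391.6 343.2  99. ]
 [413.9 387.8  99. ]
 [465.1 364.5  99. ]
 [438.2 317.7  99. ]] ctr [427.2 353.3  99. ]
handle az 153.47222502817107
handle end [320.  411.5  63.5] 151.5149903527969
mat [440.3 342.9   4. ]
```

```bash
python3 -m crank '[[[0.9,0.4,0.5,0,0,0.1],[1,0.4,0.8,0,0,0],[0,0,0.9,0,0,0],[0,0,0.6,0,0,0],[0,0,0,0,0,0]]]' -1; python3 - <<'E'
from h import *
go([417,360,45],pose(152,0))
p=ctrl.get_image("wrist");save(p,"w5.png",s=1.0)
E
```

```text
clock: 13.98
eef_pos: [434.7, 343.6, 133.1]
tool_rot: [-3.135, 0.011, 2.607]
force: [-1.6, 0.9, 0.3]
width: 85.3
t 13.98 shift [0.8 0.2 2.9] turn [-0.1  0.1 -0.4]
```

View pics/w5.png

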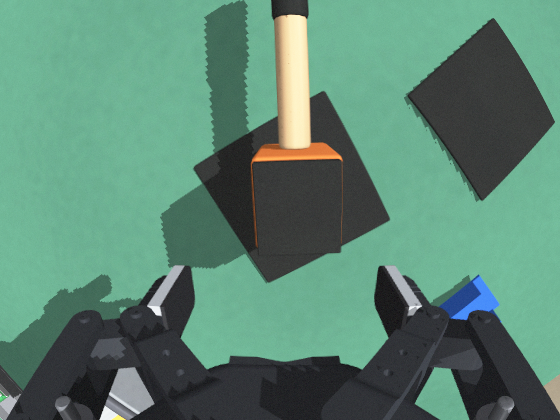

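Head top at (252–342, 160–252), about 7 mm right of the pad centre, which matches the computed shift.

```bash
python3 -m crank '[[[0.8,0.2,0,-0.1,0,-0.2],[0,0,0.5,0,0,0],[0,0,0.8,0,0,0],[0,0,0.8,0,0,0],[0,0,0,0,0,0]]]' -1; python3 - <<'E'
from h import *
go([417,360,45],pose(152,0))
E
```

```text
clock: 14.45
eef_pos: [428.5, 359.0, 76.2]
tool_rot: [3.126, 0.02, 2.614]
force: [-0.8, -0.8, 0.7]
width: 85.2
t 14.45 shift [ 0.4 -0.2  1. ] turn [ 0.1  0.2 -0.4]
```

```bash
python3 -m crank '[[[0.35,-0.15,0.5,0.1,0.2,-0.2],[0,0,0.5,0,0,0],[0,0,0,0,0,0]]]' -1; python3 - <<'E'
from h import *
go([417,360,45],pose(152,0))
p=ctrl.get_image("wrist");save(p,"w6.png",(100,50,460,420),1.0)
E
```

```text
clock: 14.7
eef_pos: [422.8, 359.9, 50.1]
tool_rot: [3.132, 0.003, 2.629]
force: [0.0, -1.0, -0.0]
width: 85.4
t 14.7 shift [ 0.2 -0.1  0.2] turn [ 0.1  0.  -0.2]
```

View pics/w6.png

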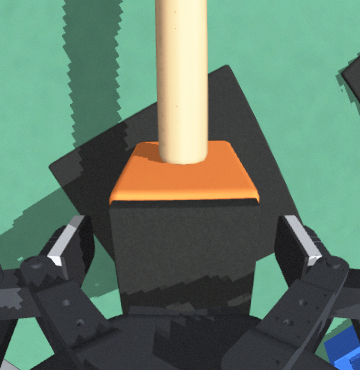

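The head is centred between the pads (both at column 184). Gripping now.

```bash
python3 -m crank '[[[0.15,0,0.15,0,0,-0.1],[0,0,0,0,0,0]]]' -1;python3 -m crank '[[[0,0,0,0,0,0],[0,0,0,0,0,0],[0,0,0,0,0,0],[0,0,0,0,0,0],[0,0,0,0,0,0],[0,0,0,0,0,0],[0,0,0,0,0,0]]]' 1; python3 -m crank '[[[0,0,-0.3,0,0,0],[0,0,-0.5,0,0,0],[0,0,0,0,0,0]]]' 1;
```

```text
clock: 14.92
eef_pos: [421.7, 363.1, 49.7]
tool_rot: [3.126, 0.005, 2.638]
force: [0.1, 0.3, 0.0]
width: 85.6
clock: 15.5
eef_pos: [422.4, 362.3, 52.7]
tool_rot: [3.126, 0.008, 2.637]
force: [-0.3, -0.9, 0.7]
width: 53.3
clock: 15.75
eef_pos: [421.2, 361.6, 76.7]
tool_rot: [3.128, 0.006, 2.638]
force: [0.3, 0.8, -3.9]
width: 53.3
```

```bash
python3 -m crank '[[[0,0,-0.8,0,0,0],[0,0,-1,0,0,0],[0,0,-1,0,0,0],[0,0,-1,0,0,0],[0,0,-0.8,0,0,0],[0,0,0,0,0,0]]]' 1; python3 - <<'E'
from h import *
s=ctrl.read_state();e=np.array(s["eef_pos"]);R=Ro.from_euler('xyz',s["tool_rot"])
for n in("scene","side"):
    p=ctrl.get_image(n);w=cloud(p);h=cv2.cvtColor(p["color"],cv2.COLOR_RGB2HSV).astype(int)
    L=R.inv().apply((w-e).reshape(-1,3)).reshape(w.shape)  # tool frame
    m=(L[...,0]>45)&(L[...,0]<190)&(abs(L[...,1])<25)&(abs(L[...,2]-8)<40);P=L[m];c=np.polyfit(P[:,0],P[:,2],1)
    print(n,len(P),"handle slope deg",np.degrees(np.arctan(c[0])),"z at 0",c[1],P.min(0),P.max(0))
    o=(abs(L[...,0])<60)&(abs(L[...,1])<40)&(h[...,0]<16)&(h[...,0]>3)&(h[...,1]>140);P=L[o];print(" orange",len(P),P.min(0),P.max(0))
go(chute(-57,50,220),pose(120,0))
E
```

```text
clock: 16.25
eef_pos: [417.5, 359.1, 217.3]
tool_rot: [3.135, 0.003, 2.639]
force: [1.4, 0.8, -3.6]
width: 53.4Traceback (most recent call last):
  File "<stdin>", line 6, in <module>
    raise TypeError("expected non-empty vector for x")
TypeError: expected non-empty vector for x
```

```bash
cat > tilt.py <<'E'
from h import *
s=ctrl.read_state();e=np.array(s["eef_pos"]);R=Ro.from_euler('xyz',s["tool_rot"])
for n in("scene","side"):
    p=ctrl.get_image(n);w=cloud(p);h=cv2.cvtColor(p["color"],cv2.COLOR_RGB2HSV).astype(int)
    L=R.inv().apply(np.nan_to_num(w-e,nan=9e3).reshape(-1,3)).reshape(w.shape)
    m=(L[...,0]>30)&(L[...,0]<200)&(abs(L[...,1])<40)&(abs(L[...,2])<60);P=L[m];print(n,len(P))
    if len(P)>10:
        c=np.polyfit(P[:,0],P[:,2],1);print(" handle slope deg",np.degrees(np.arctan(c[0])),c[1],P.min(0),P.max(0))
    o=(abs(L[...,0])<60)&(abs(L[...,1])<45)&(abs(L[...,2])<80)&(h[...,0]<16)&(h[...,0]>3)&(h[...,1]>140);P=L[o]
    if len(P):print(" orange",len(P),P.min(0),P.max(0))
E
python3 tilt.py; python3 -c "
from h import *
go(chute(-57,50,220),pose(120,0))
p=ctrl.get_image('side');save(p,'s2.png',(130,60,330,280),2.5)"
```

```text
scene 1
 orange 328 [-37.6 -24.2 -43. ] [-10.5  27.   36.4]
side 389
 handle slope deg -0.5113596642807895 0.7372030883779106 [ 30.  -32.7 -41.5] [182.9  19.1  39.9]
 orange 344 [-28.2 -38.7 -43.6] [35.  -4.6 47. ]
t 16.4 shift [-11.2  -9.3  -0.2] turn [-0.   0.   5.2]
```

View pics/s2.png

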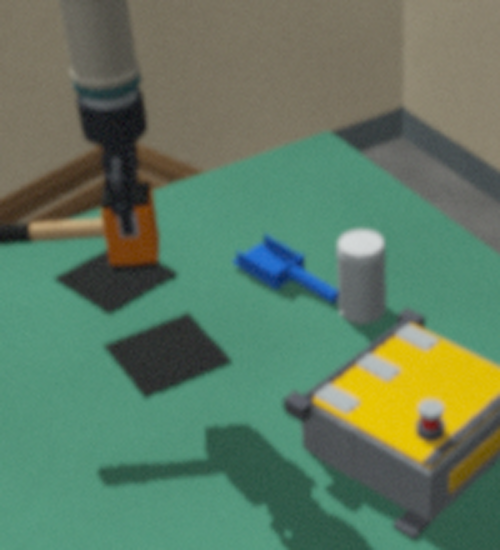

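The mallet is held level in the side view, and the pin stands at (430,415) on the shut flap. Carrying it over.

```bash
python3 -m crank '[[[-0.4,-0.3,0,0,0,0.2],[-0.8,-0.6,0,0,0,0.4],[-0.8,-0.6,0,0,0,0.4],[-0.8,-0.6,0,0,0,0.4],[-0.9,-0.5,0,0,0,0.4],[-0.9,-0.5,0,0,0,0.4],[-0.9,-0.5,0,0,0,0.4],[-0.9,-0.4,0,0,0,0.4],[-0.9,-0.4,0,0,0,0.4],[-0.9,-0.3,0,0,0,0.4],[-0.6,-0.2,0,0,0,0.4],[0,0,0,0,0,0]]]' 1; python3 -c "
from h import *
go(chute(-57,50,195),pose(120,0))"
```

```text
clock: 17.45
eef_pos: [515.2, 48.1, 189.2]
tool_rot: [-3.098, -0.007, 2.175]
force: [0.9, -1.0, -4.5]
width: 53.2
t 17.45 shift [-3.8 -0.3 -0.2] turn [-0.4 -0.   0.8]
```

```bash
python3 -m crank '[[[-0.5,0,-0.3,-0.2,0,0.2],[-0.9,-0.1,-0.1,-0.2,0,0.3],[-0.9,-0.1,0,0,0,0.2],[-0.8,0,0,0,0,0],[-0.4,0,0,0,0,0],[0,0,0,0,0,0]]]' 1; python3 -c "
from h import *
go(chute(-57,50,185),pose(120,0))"; python3 tilt.py
```

```text
clock: 17.95
eef_pos: [560.5, -50.4, 190.0]
tool_rot: [-3.123, -0.015, 2.096]
force: [0.1, 0.2, -4.3]
width: 53.6
t 17.95 shift [-0.2  0.4  0.2] turn [-0.2 -0.1  0. ]
scene 285
 handle slope deg -1.6220592338746207 -5.043579253517746 [ 30.6 -12.9 -18.3] [181.3  23.3  17.4]
 orange 371 [-33.2 -23.2 -43.9] [29.7 39.5 77.6]
side 413
 handle slope deg -2.18774442805334 1.4347878945755053 [ 30.  -31.  -32.3] [183.    6.5  51. ]
 orange 423 [-28.7 -40.6 -47.5] [29.7 14.2 46.1]
```

```bash
python3 -m crank '[[[-0.2,0.4,0,-0.2,-0.1,0],[0,0,0.1,0,0,0],[0,0,0,0,0,0]]]' 1; python3 - <<'E'
from h import *
go(chute(-57,50,176),pose(120,0))
for n in("scene","side"):
    p=ctrl.get_image(n);w=tochute(cloud(p));h=cv2.cvtColor(p["color"],cv2.COLOR_RGB2HSV).astype(int)
    near=(abs(w[...,0]+57)<70)&(abs(w[...,1]-50)<60)
    H,S=h[...,0],h[...,1]
    P=w[near&(S<70)&(w[...,2]>110)&(w[...,2]<130)];print(n,"pin head pts",len(P),np.percentile(P,[5,50,95],axis=0) if len(P)>4 else"")
    O=w[near&(H<16)&(H>3)&(S>140)&(w[...,2]>128)];print(" orange",len(O),O.min(0),O.max(0))
E
```

```text
clock: 18.3
eef_pos: [571.6, -40.3, 185.7]
tool_rot: [3.138, -0.011, 2.106]
force: [-1.6, -0.3, -5.3]
width: 53.2
t 18.3 shift [-0.3 -0.1  0.3] turn [ 0.  -0.1  0.1]
scene pin head pts 9 [[-68.4  36.2 117.3]
 [-65.6  41.2 123.2]
 [-52.9  46.7 126.4]]
 orange 382 [-80.6  14.3 142.5] [-12.4  63.4 228.8]
side pin head pts 18 [[-69.9  54.4 118.7]
 [-61.8  60.5 121.2]
 [-54.2  66.1 124.2]]
 orange 413 [-82.4  27.9 143.9] [-26.2 109.2 241.3]
```

```bash
python3 -m crank '[[[-0.3,-0.1,0.1,0,-0.1,0.1],[0,0,0.1,0,0,0],[0,0,0,0,0,0]]]' 1; python3 -c "
from h import *
go(chute(-57,50,176),pose(120,0))"
```

```text
clock: 18.65
eef_pos: [574.4, -49.2, 180.2]
tool_rot: [3.137, 0.002, 2.097]
force: [-0.5, 0.3, -4.0]
width: 53.5
t 18.65 shift [-0.  -0.   0.1] turn [0. 0. 0.]
```

```bash
python3 -m crank '[[[0,0,0.1,0,0,0],[0,0,0.1,0,0,0],[0,0,0,0,0,0]]]' 1; python3 -c "
from h import *
go(chute(-57,50,155),pose(120,0))"
```

```text
clock: 18.9
eef_pos: [574.2, -49.6, 173.5]
tool_rot: [3.137, 0.002, 2.096]
force: [0.0, -0.6, -4.3]
width: 53.3
t 18.9 shift [-0.  -0.   0.6] turn [0. 0. 0.]
```

```bash
python3 -m crank '[[[0,0,0.1,0,0,0],[0,0,0.08,0,0,0],[0,0,0,0,0,0]]]' 1; python3 -m crank '[[[0,0,0.1,0,0,0],[0,0,0.08,0,0,0]]]' 1
```

```text
clock: 19.15
eef_pos: [574.6, -49.6, 168.8]
tool_rot: [3.136, 0.002, 2.096]
force: [-0.3, -0.6, -4.4]
width: 53.5
clock: 19.32
eef_pos: [574.8, -49.7, 164.4]
tool_rot: [3.136, 0.003, 2.096]
force: [-2.8, 0.1, 4.4]
width: 53.5
```

```bash
python3 -m crank '[[[0,0,0.1,0,0,0],[0,0,0.1,0,0,0]]]' 1; python3 -m crank '[[[0,0,0.1,0,0,0],[0,0,0.1,0,0,0]]]' 1
```

```text
clock: 19.48
eef_pos: [574.8, -49.7, 158.9]
tool_rot: [3.135, 0.004, 2.096]
force: [-2.7, 1.0, 4.8]
width: 53.5
clock: 19.65
eef_pos: [575.2, -49.8, 153.9]
tool_rot: [3.135, 0.005, 2.096]
force: [-10.5, -0.8, 41.7]
width: 53.1
```

```bash
python3 -m crank '[[[0,0,0.1,0,0,0]]]' 1; python3 -m crank '[[[0,0,0.1,0,0,0]]]' 1
```

```text
clock: 19.73
eef_pos: [575.4, -50.0, 153.9]
tool_rot: [3.135, 0.006, 2.095]
force: [-13.5, 0.3, 43.6]
width: 53.7
clock: 19.82
eef_pos: [575.2, -49.9, 154.0]
tool_rot: [3.135, 0.006, 2.095]
force: [-10.7, 1.3, 31.2]
width: 53.5
```

Force jumped from about 9 N to 46 N with no further travel, so the pin has bottomed. Easing off now.

```bash
python3 -m crank '[[[0,0,-0.3,0,0,0],[0,0,-0.6,0,0,0],[0,0,-1,0,0,0],[0,0,-0.6,0,0,0],[1,0,-0.2,0,0,0],[1,0,0,0,0,0],[1,0,0,0,0,0],[0.6,0,0,0,0,0],[0,0,0,0,0,0]]]' 1; python3 - <<'E'
from h import *
for n in("scene","side"):
    p=ctrl.get_image(n);w=tochute(cloud(p));h=cv2.cvtColor(p["color"],cv2.COLOR_RGB2HSV).astype(int)
    near=(abs(w[...,0]+57)<30)&(abs(w[...,1]-50)<35)
    H,S=h[...,0],h[...,1]
    P=w[near&(w[...,2]>97)&(w[...,2]<140)];print(n,"pin pts",len(P),np.percentile(P,[5,50,95],axis=0) if len(P)>4 else"","red px",(near&((H<8)|(H>172))&(S>140)).sum())
    Y=w[(abs(w[...,1])<95)&(w[...,0]>-95)&(w[...,0]<90)&(w[...,2]>60)&(H>18)&(H<33)&(S>150)];print(" flap",len(Y),np.polyfit(Y[:,0],Y[:,2],1))
    save(p,f"fin_{n}.png",(200,140,380,280),4)
go([422,360,205],pose(152,0))
E
python3 tilt.py
```

```text
clock: 20.57
eef_pos: [520.4, 45.2, 230.4]
tool_rot: [3.133, 0.006, 2.09]
force: [0.1, -0.1, -4.3]
width: 53.2
scene pin pts 82 [[-70.   34.3  99.1]
 [-57.3  45.4 105.8]
 [-44.8  59.2 109.9]] red px 0
 flap 2263 [-0.  87.8]
side pin pts 74 [[-69.5  39.9  97.5]
 [-59.2  54.2 103.2]
 [-45.2  66.5 106.3]] red px 0
 flap 1828 [-0. 84.]
t 20.67 shift [10.9  2.3  0.8] turn [ 0.1  0.1 -5.4]
scene 256
 handle slope deg -1.5060825173837895 -5.19185063677669 [ 30.3 -10.7 -18.3] [180.6  23.3   7.1]
 orange 407 [-32.3 -21.8 -43.5] [32.5 29.9 41.9]
side 366
 handle slope deg -0.6817928536960598 -1.9271665805941536 [ 37.6 -18.8 -13.5] [180.3   8.   13. ]
 orange 495 [-33.2 -43.1 -46.2] [28.8 20.1 43. ]
```

Both cameras put the pin top at about 106 mm with no red pixels, and the flap is flat. Returning the mallet.

```bash
python3 -m crank '[[[0.5,0.1,0,0,0,-0.3],[1,0.3,0,0.1,0.1,-0.6],[1,0.3,0,0,0,-0.6],[1,0.4,0,0,0,-0.6],[0.9,0.4,0,0,0,-0.6],[0.9,0.5,0,0,0,-0.6],[0.9,0.6,0,0,0,-0.6],[0.8,0.6,0,0,0,-0.6],[0.8,0.6,0,0,0,-0.6],[0.5,0.4,0,0,0,-0.3],[0,0,0,0,0,0]]]' 1; python3 -c "
from h import *
go([422,361,100],pose(152,0))"
```

```text
clock: 21.68
eef_pos: [446.8, 311.3, 224.7]
tool_rot: [-3.141, 0.003, 2.652]
force: [-0.1, 1.0, -3.9]
width: 53.4
t 21.68 shift [1.5 1.1 4.2] turn [-0.  0. -0.]
```

```bash
python3 -m crank '[[[0.7,0.5,0.4,0,0,0],[0.7,0.5,0.8,0,0,0],[0,0,1,0,0,0],[0,0,1,0,0,0],[0,0,0.8,0,0,0],[0,0,0,0,0,0]]]' 1; python3 -c "
from h import *
go([425,358,56],pose(152,0))"; python3 tilt.py
```

```text
clock: 22.18
eef_pos: [431.4, 360.0, 100.6]
tool_rot: [3.133, 0.008, 2.645]
force: [-1.9, -1.3, -4.8]
width: 53.3
t 22.18 shift [ 0.2 -0.2  1.5] turn [ 0.1  0.1 -0.1]
scene 0
 orange 280 [-37.7 -24.8 -43.7] [-23.3  26.5  35.6]
side 337
 handle slope deg -0.836149723179077 -2.133911052306869 [ 30.  -29.1 -36.8] [181.5   9.9  34.5]
 orange 306 [-28.4 -36.4 -49.6] [33.7 -6.3 43.9]
```

```bash
python3 -m crank '[[[0.2,-0.15,0.6,0.1,0.1,-0.1],[0,0,0.5,0,0,0],[0,0,0.2,0,0,0],[0,0,0,0,0,0]]]' 1; python3 -m crank '[[[0,0,0.05,0,0,0],[0,0,0.05,0,0,0]]]' 1
```

```text
clock: 22.62
eef_pos: [433.1, 363.5, 71.5]
tool_rot: [3.125, 0.005, 2.65]
force: [0.3, 0.3, -3.8]
width: 53.6
clock: 22.78
eef_pos: [435.4, 364.4, 71.3]
tool_rot: [3.12, 0.007, 2.648]
force: [1.2, -1.0, -4.1]
width: 53.2
```

```bash
python3 -c "
from h import *
go([428,357,58],pose(152,0))"; python3 -m crank '[[[0.1,-0.3,0.3,0.2,0,0],[0,-0.1,0.1,0.1,0,0],[0,0,0,0,0,0]]]' 1; python3 -c "
from h import *
go([428,357,53],pose(152,0))"
```

```text
t 22.78 shift [ 0.1 -0.3  0.4] turn [ 0.2  0.1 -0. ]
clock: 23.03
eef_pos: [428.4, 355.5, 60.7]
tool_rot: [-3.133, 0.009, 2.647]
force: [0.4, 0.2, -4.9]
width: 53.6
t 23.03 shift [0.  0.  0.3] turn [-0.1  0.1 -0.1]
```

```bash
python3 -m crank '[[[0,0,0.15,-0.1,0.1,0],[0,0,0.05,0,0,0],[0,0,0,0,0,0]]]' 1; python3 -m crank '[[[0,0,0.06,0,0,0],[0,0,0.05,0,0,0]]]' 1
```

```text
clock: 23.28
eef_pos: [428.0, 355.7, 54.1]
tool_rot: [3.139, -0.002, 2.648]
force: [-0.3, -0.5, -3.9]
width: 53.7
clock: 23.45
eef_pos: [428.1, 355.6, 52.9]
tool_rot: [3.139, -0.001, 2.648]
force: [-4.9, -4.4, 22.3]
width: 53.5
```

Contact with the mat. Releasing and withdrawing straight up.

```bash
python3 -m crank '[[[0,0,-0.02,0,0,0],[0,0,0,0,0,0]]]' 1; python3 -m crank '[[[0,0,0,0,0,0],[0,0,0,0,0,0],[0,0,0,0,0,0],[0,0,0,0,0,0],[0,0,-0.4,0,0,0],[0,0,-0.8,0,0,0],[0,0,-1,0,0,0],[0,0,-1,0,0,0],[0,0,-1,0,0,0],[0,0,-1,0,0,0],[0,0,-0.5,0,0,0],[0,0,0,0,0,0]]]' -1; python3 - <<'E'
from h import *
a=ctrl.get_image("scene");b=ctrl.get_image("side");
for n,p in(("scene",a),("side",b)):
    w=cloud(p);x,y,z=[w[...,i] for i in range(3)]
    m=(np.hypot(x-428,y-356)<60)&(z>90)&(z<110);print(n,"mallet top",m.sum(),w[m].mean(0),w[m][:,2].std())
    h=cv2.cvtColor(p["color"],cv2.COLOR_RGB2HSV).astype(int);k=(np.hypot(x-440,y-347)<130)&(z<20)&(h[...,2]<60)&(h[...,1]<90);print(" mat",cv2.minAreaRect(w[k][:,:2].astype(np.float32)))
    o=(np.hypot(x-380,y-390)<110)&(z>45)&(z<75)&(np.hypot(x-428,y-356)>45);P=w[o];d=np.hypot(P[:,0]-428,P[:,1]-356);print(" handle slope",np.polyfit(d,P[:,2],1))
    for q in("can_a","jar","scoop","green_can"):print(" ",q,[np.round(w[int(r["extent"][1]),int(r["extent"][0])],0).tolist() for r in ctrl.search_frame(q,p) if r["conf"]>.5])
save(a,"end.png",s=1.4)
E
```

```text
clock: 23.62
eef_pos: [428.4, 356.1, 54.5]
tool_rot: [3.137, -0.001, 2.648]
force: [0.7, -0.4, -4.6]
width: 53.6
clock: 24.62
eef_pos: [427.9, 356.7, 238.7]
tool_rot: [3.134, -0.001, 2.65]
force: [-0.1, -0.0, -0.7]
width: 85.1
scene mallet top 217 [432.6 352.8 100.1] 3.7064425630168683
 mat ((434.47271728515625, 353.11749267578125), (128.02566528320312, 134.68621826171875), 88.43875885009766)
 handle slope [ 0.  60.4]
  can_a [[732.0, 267.0, 104.0], [704.0, -286.0, 98.0], [456.0, -341.0, 19.0]]
  jar [[681.0, -389.0, 97.0]]
  scoop [[647.0, 425.0, 10.0]]
  green_can [[456.0, -341.0, 19.0]]
side mallet top 182 [423.7 351.7  95.9] 2.212315738857284
 mat ((431.3568115234375, 348.0211181640625), (126.68476104736328, 121.49437713623047), 87.21112060546875)
 handle slope [ 0.  54.6]
  can_a [[646.0, -310.0, 99.0], [684.0, 256.0, 80.0]]
  jar [[617.0, -418.0, 109.0]]
  scoop []
  green_can [[456.0, -343.0, 26.0]]
```

View pics/end.png

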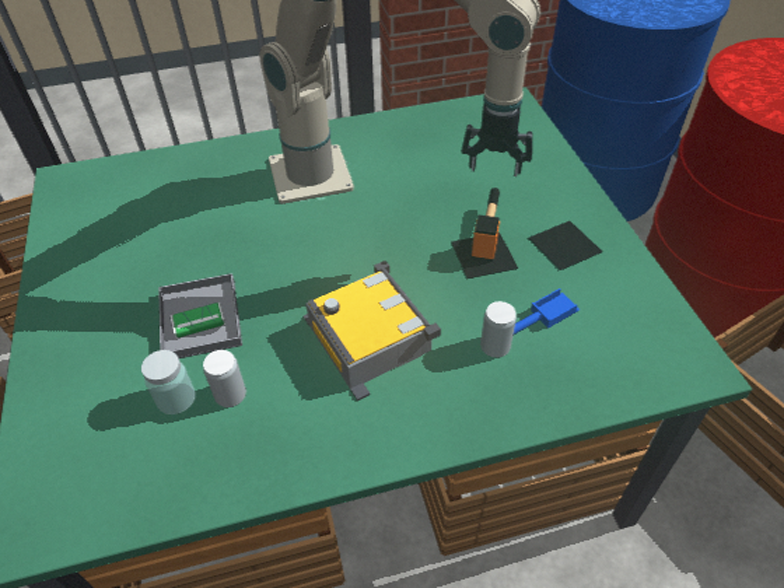

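The final scene shows everything in place: can in the tray at (198,320), flap shut with the pin home at (332,306), and mallet upright on its mat at (485,240). The silver cans, jar and scoop are where they were, so I'm handing in.

```bash
python3 -c "
from cell import ctrl
print(ctrl.finish_job())"
```

```text
the job is handed in; nothing more can be done
None
```

The job is done and handed in at about 25 s on the robot's clock. No verdict is reported.

- **Can:** it lies flat in the scrap tray. While trying to regrip it I dragged it about 12 mm toward the pit, because the fingers had not let go. It stayed in the grip and came out cleanly.
- **Flap:** it is shut, and both cameras read zero slope. The closed fingers pressed it with up to about 49 N at the bottom, well above the 2 to 8 N needed. This was before the pin was touched.
- **Pin:** driven home with the mallet only. It moved at about 9 N. At the stop the mallet force was about 46 to 48 N (limit 70 N). I held it there for two extra short rows (about 0.17 s) before easing off. The pin top then read about 106 mm with no red showing.
- **Mallet:** it stands upright and level near the middle of the mat closest to the robot, within about 1 cm of where it started.
- **Left alone:** the silver cans, jar and scoop read the same positions as at the start. In the last check the network also called the green can a silver can once, and it missed the scoop in the side view, but the scene view showed it in place.

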